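Free the stuck valve of the practice oxygen cylinder

TASK

The valve of the practice oxygen cylinder was overtightened and its black handwheel is stuck shut. Break the wheel loose with a short firm twist (anticlockwise opens), open it all the way until you feel it come gently up against its stop without forcing it there, then turn it back a quarter turn so that it cannot seize open, and let go. Leave the other things on the table where they are.

Things in the scene. Friction and masses are not known exactly. Their poses are not given: they have to be found in the camera images.
- cylinder: Aluminium oxygen cylinder (empty), green shoulder, 111 mm wide, in a round 170 mm bench stand screwed to the table; only its handwheel moves. Origin: centre of the stand's underside, z up. In the way: valve post, and a yoke with regulator reaching 98 mm to +x, gauge 45 mm to +y, T-screw 67 mm to -x; all below 267 mm above the table, save the gland nut, spindle and wheel on its axis.
- wheel_grip (a point): Centre of the black ribbed handwheel: a level disc 56 mm wide, 20 mm thick; 291 mm above the table on its vertical axis, halfway up the rim. White mark on top at its +x. Opens anticlockwise from above (+ about z). Grip it across the rim at any angle, 40 N or more. Stuck shut: about 0.8 N m over the first 0.3 rad breaks it loose, then it suddenly turns at 0.05 N m. It does not rise.
- spindle_tip (a point): Tip of the 8 mm brass spindle in the middle of the wheel, 3 mm above the wheel's top. It rises 2 mm per whole turn as the wheel opens (0.5 mm per quarter turn): too little to judge the stop from measured positions.
- gland_nut (a point): Centre of the top of the brass gland nut (23 mm wide) under the wheel, about 274 mm above the table, its height differing a little from valve to valve. The open stop is the spindle's shoulder meeting it: 2.0 to 3.0 rad from the start, felt, not seen. There the moment grows about 4 N m per rad; over 0.55 N m damages the valve. At first touch the spindle tip is 31 mm above this point.
- skin_pad: Bystander: flesh-coloured suture practice pad, 150 by 90 by 29 mm, loose. Origin: centre of its underside.
- blister: Bystander: clear plastic blister tray, 160 by 70 by 24 mm, loose. Origin: centre of its underside.
- stapler: Bystander: white skin stapler lying on its side, about 160 by 60 by 28 mm, loose. Origin: at its underside, mid-length.
- remover: Bystander: steel staple remover like small pliers, 110 by 40 by 9 mm, loose. Origin: at its underside, mid-length.

How it is judged:
On the way, in this order (a step that is already met when the one before it is completed fails the run):
1. the wheel is broken loose and has opened by a tenth of a turn (distance of spindle_tip from where it was at the start of the episode above 0.0002 m), for 0.1 s.
2. the wheel stands against its open stop (within about 4 degrees of the touch) (z of spindle_tip in the frame of gland_nut above 0.03098 m), for 0.1 s.
At the end, for the whole second after the job is handed in: The valve stands open, its wheel a quarter turn back from the open stop (between 67 and 113 degrees back, that is the spindle's tip 30.37 to 30.63 mm above the gland nut), and the wheel has been let go. The pad, tray, stapler and staple remover are within 15 mm of where they were (z of spindle_tip in the frame of gland_nut between 0.030373 and 0.030627 m and distance of each of skin_pad, blister, stapler, remover from where it was at the start of the episode below 0.015 m); the robot touches nothing.
It fails at once if the wheel is forced against its open stop, with more than about 0.6 N m (the wheel driven 8.6 degrees past the first touch) (z of spindle_tip in the frame of gland_nut above 0.031048 m).
It fails at once if a bystander is pushed more than 15 mm (distance of any of skin_pad, blister, stapler, remover from where it was at the start of the episode above 0.015 m).
It also fails if it takes over 67 s, if anything falls off the work surface, if the arm or the gripper's body presses on something with over 40 N, if the wrist force passes 120 N, or if a joint passes its speed limit or range.

ROBOT

A 7-joint arm with a two-finger parallel gripper is mounted at the origin on the work surface. World frame = base frame: x ahead of the robot, y to its left, z up, the work surface at z = 0. Lengths are in m, angles in rad, forces in N, time in s.
With the tool pointing down it reaches from about 0.425 to 0.925 m from the base axis. Payload 6.8 kg.
Tool frame: the origin (TCP) lies midway between the tips of the shut fingers; the grasp point (between the pads) lies 19 mm behind it (robot.tcp_to_grasp is the z of the grasp point in the tool frame, in m); z points along the fingers, y is the line along which they close (so a half turn about z gives the same grasp; the last joint's range is limited). The gripper opens to 85 mm and grips with 20 to 120 N. Pads are 22 mm wide; open, the fingers measure 114 mm over their backs; the gripper's body (76 mm by 85 mm) begins 54 mm behind the grasp point. The pads swing forward as they close: fully open they stand 13 mm farther back than shut.
Start: joints at [-1.29, 0.477, 0.022, 1.555, -0.011, 1.109, -0.083], TCP at [0.256, 0.625, 0.231] pointing down, gripper open.
Joint ranges: [-2.96, 2.96], [-0.34, 2.1], [-1.41, 1.46], [0.24, 2.44], [-1.37, 4.51], [0.17, 1.92], [-2.96, 2.96]. Speed limits (rad/s): [2.39, 2.39, 3.14, 3.14, 3.14, 3.14, 3.14].

INTERFACE

Orientations are given as [roll, pitch, yaw] about the fixed x, y, z axes, in that order (R = Rz(yaw) Ry(pitch) Rx(roll)).
In Python, from cell import robot, read_camera, spotter gives the robot as it stands. The module is installed in compiled form; this text tells all that it offers.
- The arm moves only by the tool play_rows, never from a script. Its argument "steps" is a list of rows, each an object of numbers: "x", "y", "z": the shift along the tool's x, y, z scaled (see below); "roll": the turn about the tool's z scaled (see below); "hand": the opening, from 0 (shut) to 1 (fully open). A call has 1 to 10 rows; each row is the pose to reach, as a shift and turn from the pose commanded when the call began, along the tool's axes at that moment, turning the shorter way round; what a row does not reach only later rows make up. The controller multiplies each number of a shift by 1 m and each number of a turn by 180 degrees. A row lasts 1/8 s, in which the tool goes at most 62.5 mm and 10.7 degrees, less where a joint would pass 70% of its speed; a pose out of reach is approached as far as the arm can. A call with a number of a shift or a turn outside -1 to 1 is refused whole. A call with a gripper value outside its range is refused whole. The fingers move at their own pace and stop on an object; "newtons" is the grip in N (left out, the last holds). Time passes only in rows, so rows that repeat a pose let the fingers close. It gives the time, the measured TCP pose, the force, the opening and the grip force at its end, in the units of the state.
- robot.get_obs(): the state, without advancing time (a new reading comes with each control period).
- read_camera(name): name is "scene" or "top"; returns a dict with "pixels" (480x640x3 uint8, red, green, blue), "intrinsics" (3x3 intrinsics, pixels), "dist" ([k1, k2, p1, p2, k3] as OpenCV has them; the pictures are not rectified), "rvec" (rotation vector, rad) and "tvec" (3), from world to camera coordinates, as OpenCV has them. Camera axes: x right, y down, z forward; pixel columns grow to the right and rows downward; lengths in m; the calibration is good to about 2 mm. A picture is of the moment at which its call begins. There is no depth.
- robot.hand_in(): hands the job in; it is judged then, once.
Trained networks look in the newest picture that a camera, given by its name, has taken for a name from the list of things; names that differ only in an ending like _2 or _b are one class to them, and where a whole thing is asked for, a point or a joint stands for the part that bears it (a point fixed in the world has none). Each returns a list of dicts, best first, with "conf" (0 to 1); they miss things now and then, are a little off and sometimes report something else, mostly with a low value. They report only what shows in the picture. A call takes as long as a camera call.
- spotter.spot_in(target, camera): "box" ([left, top, right, bottom] in pixels, round what is visible of it).
The state is a dict: "time": time; "q": joint angles; "qd": joint speeds; "joint_efforts": joint torques, N m; "tcp_pos": TCP position; "tcp_rot": TCP orientation; "force": force on the tool from outside, world axes, zero at the start; "torque": the same for the moment, N m; "finger_gap": finger opening in m; "grip_force": force on a finger pad.
Only numpy, scipy, OpenCV 4.12 (cv2) and the standard library are available. Lean on these libraries where they do the work, as an engineer would, in place of code of your own. Each camera call takes 0.05 s, during which the arm holds its last target. There are 200 camera calls.

## Working session

There is one attempt and no reset: what is moved stays moved. The work goes in short steps, Python scripts to look and compute and a tool call to move; the robot and the scene stay as the last step left them, time stands still between calls to the robot, and variables do not carry over. Pictures are saved under pics/ and viewed, at most 10 in all, crops included, and the job is handed in when it is done.

Besides the shell and the picture viewer there is one more tool, called after "Request:" by a JSON object that holds its "op" and its "data", one argument or row to a line. play_rows: Moves the arm, as the interface text tells. Its arguments: {"type":"object","properties":{"steps":{"type":"array","items":{"type":"object","properties":{"x":{"type":"number"},"y":{"type":"number"},"z":{"type":"number"},"roll":{"type":"number"},"hand":{"type":"number"}}}},"newtons":{"type":"number"}},"required":["steps"]}

```bash
mkdir -p pics; cat > h.py <<'E'
import numpy as np, cv2
from cell import robot, read_camera, spotter
def onplane(c,uv,z):
    R=cv2.Rodrigues(np.array(c["rvec"],float))[0];t=np.array(c["tvec"],float).ravel()
    p=cv2.undistortPoints(np.array([[uv]],float),np.array(c["intrinsics"],float),np.array(c["dist"],float))[0,0]
    d=R.T@np.array([p[0],p[1],1]);o=-R.T@t
    return o+d*(z-o[2])/d[2]
E
python3 - <<'E'
from h import *
o=robot.get_obs();print({k:np.round(v,4).tolist() for k,v in o.items()}, robot.tcp_to_grasp)
for n in("scene","top"):
    c=read_camera(n);cv2.imwrite(f"pics/{n}0.png",c["pixels"][:,:,::-1])
    for t in("wheel_grip","spindle_tip","cylinder"):
        for s in spotter.spot_in(t,n)[:2]:
            b=s["box"];m=((b[0]+b[2])/2,(b[1]+b[3])/2)
            print(n,t,s["conf"],np.round(b),onplane(c,m,.291).round(4))
E
```

```text
{'time': 0.0, 'q': [-1.2901, 0.4778, 0.0223, 1.5564, -0.0115, 1.1093, -0.0831], 'qd': [-0.0002, 0.0001, -0.0013, -0.0007, 0.0004, 0.0019, 0.0011], 'joint_efforts': [-0.0003, -59.6459, 1.608, -28.1194, 0.0126, 0.0097, 0.0], 'tcp_pos': [0.2557, 0.6241, 0.2304], 'tcp_rot': [-3.1398, 0.0001, 2.7528], 'force': [-0.5772, 0.024, -0.268], 'torque': [-0.0431, -0.0324, 0.032], 'grip_force': 0.0, 'finger_gap': 0.0854} -0.0187
scene wheel_grip 0.65 [328. 343. 378. 363.] [ 0.8829 -0.259   0.291 ]
scene cylinder 0.75 [291. 151. 364. 277.] [ 0.659  -0.0243  0.291 ]
top wheel_grip 0.62 [253. 255. 276. 280.] [0.5468 0.1153 0.291 ]
top cylinder 0.82 [245. 230. 300. 308.] [0.5443 0.0945 0.291 ]
```

View pics/top0.png

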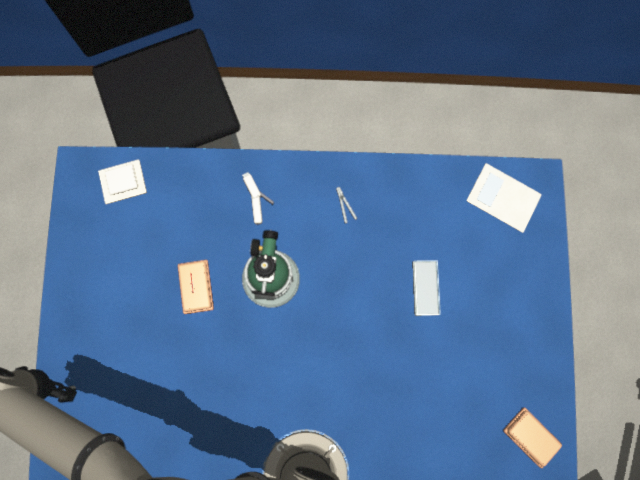

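View pics/scene0.png

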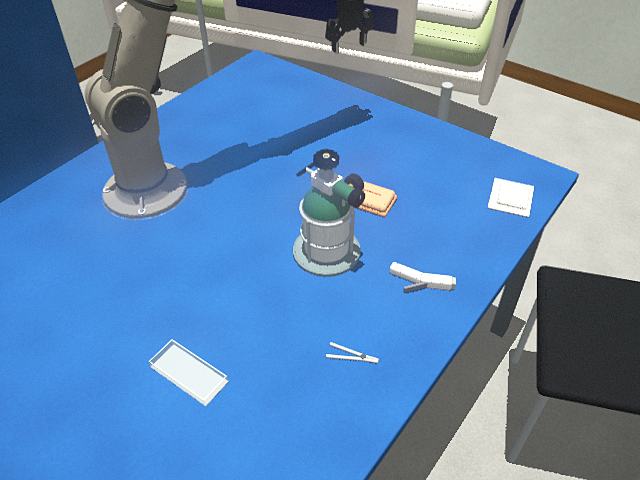

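The top view shows the wheel at about (265,266). The scene view shows it at about (326,157), so the scene network's "wheel" box is actually the remover. I'll zoom in on both.

```bash
python3 - <<'E'
from h import *
a=cv2.imread("pics/top0.png")[236:296,225:305];b=cv2.imread("pics/scene0.png")[135:195,286:366]
cv2.imwrite("pics/crop.png",np.vstack([cv2.resize(i,None,fx=5,fy=5,interpolation=cv2.INTER_CUBIC) for i in(a,b)]))
for n,uv in(("top",(265,266)),("top",(264.5,267.5)),("scene",(326,158))):
    c=read_camera(n);print(n,onplane(c,uv,.291).round(4),onplane(c,uv,.301).round(4), (-cv2.Rodrigues(np.array(c["rvec"]))[0].T@np.array(c["tvec"]).ravel()).round(3))
E
```

```text
top [0.5512 0.1137 0.291 ] [0.5499 0.1131 0.301 ] [0.377 0.024 1.627]
top [0.5475 0.1148 0.291 ] [0.5462 0.1141 0.301 ] [0.377 0.024 1.627]
scene [0.5504 0.1161 0.291 ] [0.5582 0.1058 0.301 ] [ 1.166 -0.705  1.085]
```

View pics/crop.png

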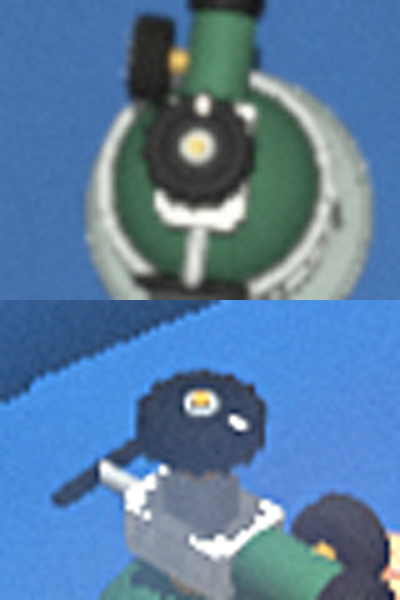

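```bash
python3 - <<'E'
from h import *
for n,uv,z in(("top",(264.0,264.8),.304),("top",(264.2,265.2),.301),("scene",(325.6,155.2),.304)):
    c=read_camera(n);print(n,onplane(c,uv,z).round(4))
o=robot.get_obs();from scipy.spatial.transform import Rotation as R
M=R.from_euler("xyz",o["tcp_rot"]).as_matrix();print(M.T@(np.array([.551,.115,.40])-o["tcp_pos"]))
E
```

```text
top [0.5524 0.1154 0.304 ]
top [0.5518 0.1151 0.301 ]
scene [0.554 0.11  0.304]
[-0.46628312 -0.3597201  -0.16869377]
```

Request:
{"op": "play_rows", "data": {
  "steps": [
    {"z": -0.06, "hand": 1},
    {"z": -0.12, "hand": 1},
    {"z": -0.17, "hand": 1},
    {"z": -0.17, "hand": 1}
  ],
  "newtons": 100
}}

```text
invalid input
```

Request:
{"op": "play_rows", "data": {
  "steps": [
    {"x": 0, "y": 0, "z": -0.06, "roll": 0, "hand": 1},
    {"x": 0, "y": 0, "z": -0.12, "roll": 0, "hand": 1},
    {"x": 0, "y": 0, "z": -0.17, "roll": 0, "hand": 1},
    {"x": 0, "y": 0, "z": -0.17, "roll": 0, "hand": 1}
  ],
  "newtons": 100
}}

```text
time: 1.2
tcp_pos: [0.2566, 0.6263, 0.407]
tcp_rot: [3.132, -0.001, 2.753]
force: [-0.5, -0.8, -0.5]
finger_gap: 0.0854
grip_force: 0.0
```

Request:
{"op": "play_rows", "data": {
  "steps": [
    {"x": -0.047, "y": -0.036, "z": 0, "roll": 0.05, "hand": 1},
    {"x": -0.094, "y": -0.072, "z": 0, "roll": 0.1, "hand": 1},
    {"x": -0.141, "y": -0.108, "z": 0, "roll": 0.15, "hand": 1},
    {"x": -0.188, "y": -0.144, "z": 0, "roll": 0.2, "hand": 1},
    {"x": -0.235, "y": -0.18, "z": 0, "roll": 0.25, "hand": 1},
    {"x": -0.282, "y": -0.216, "z": 0, "roll": 0.3, "hand": 1},
    {"x": -0.329, "y": -0.253, "z": 0, "roll": 0.35, "hand": 1},
    {"x": -0.376, "y": -0.289, "z": 0, "roll": 0.4, "hand": 1},
    {"x": -0.423, "y": -0.325, "z": 0, "roll": 0.45, "hand": 1},
    {"x": -0.469, "y": -0.361, "z": 0, "roll": 0.5, "hand": 1}
  ]
}}

```text
time: 2.45
tcp_pos: [0.5533, 0.1109, 0.4006]
tcp_rot: [-3.141, 0.0, 1.177]
force: [1.0, 0.6, -0.6]
finger_gap: 0.0854
grip_force: 0.0
```

```bash
python3 - <<'E'
from h import *
c=read_camera("scene");t=read_camera("top")
o=robot.get_obs();print({k:np.round(o[k],4).tolist() for k in("time","q","tcp_pos","tcp_rot","torque","force")})
cv2.imwrite("pics/s1.png",np.vstack([cv2.resize(c["pixels"][70:190,260:400,::-1],None,fx=5,fy=5)]))
E
```

```text
{'time': 2.55, 'q': [-0.7638, 0.1866, 0.5572, 1.6147, -0.0966, 1.369, -0.5983], 'tcp_pos': [0.5549, 0.1048, 0.4008], 'tcp_rot': [3.1396, 0.003, 1.1675], 'torque': [0.0319, -0.0328, 0.0309], 'force': [-1.1308, 0.3183, 0.1137]}
```

View pics/s1.png

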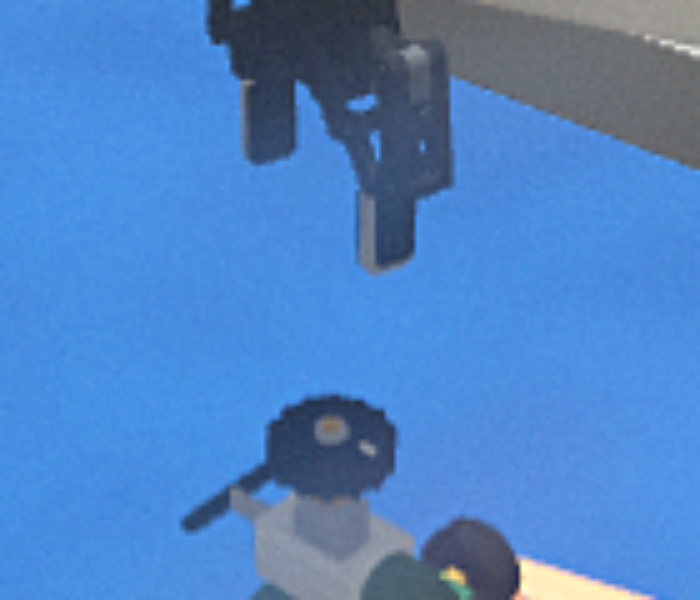

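The fingers are straddling the air above the wheel. Next I'll roll further to see which way q7 goes, and let the arm settle.

Request:
{"op": "play_rows", "data": {
  "steps": [
    {"x": 0, "y": 0, "z": 0, "roll": 0.05, "hand": 1},
    {"x": 0, "y": 0, "z": 0, "roll": 0.1, "hand": 1},
    {"x": 0, "y": 0, "z": 0, "roll": 0.15, "hand": 1},
    {"x": 0, "y": 0, "z": 0, "roll": 0.2, "hand": 1},
    {"x": 0, "y": 0, "z": 0, "roll": 0.2, "hand": 1},
    {"x": 0, "y": 0, "z": 0, "roll": 0.2, "hand": 1},
    {"x": 0, "y": 0, "z": 0, "roll": 0.2, "hand": 1}
  ]
}}

```text
time: 3.42
tcp_pos: [0.5529, 0.1128, 0.4011]
tcp_rot: [-3.141, 0.0, 0.556]
force: [1.1, 0.2, 0.2]
finger_gap: 0.0852
grip_force: 0.0
```

```bash
cat > s.py <<'E'
from h import *
o=robot.get_obs();print({k:np.round(o[k],4).tolist() for k in("time","q","tcp_pos","tcp_rot","torque","force","finger_gap","grip_force")})
E
python3 s.py
```

```text
{'time': 3.425, 'q': [-0.8332, 0.191, 0.6276, 1.618, -0.114, 1.37, -1.2067], 'tcp_pos': [0.5529, 0.1128, 0.4011], 'tcp_rot': [-3.1415, 0.0003, 0.5555], 'torque': [-0.0096, -0.0358, -0.0111], 'force': [1.1075, 0.154, 0.2127], 'finger_gap': 0.0852, 'grip_force': 0.0}
```

Request:
{"op": "play_rows", "data": {
  "steps": [
    {"x": 0, "y": 0, "z": 0.04, "roll": 0, "hand": 1},
    {"x": 0, "y": 0, "z": 0.07, "roll": 0, "hand": 1},
    {"x": 0, "y": 0, "z": 0.1, "roll": 0, "hand": 1},
    {"x": 0, "y": 0, "z": 0.12, "roll": 0, "hand": 1},
    {"x": 0, "y": 0, "z": 0.132, "roll": 0, "hand": 1},
    {"x": 0, "y": 0, "z": 0.132, "roll": 0, "hand": 1},
    {"x": 0, "y": 0, "z": 0.132, "roll": 0, "hand": 1},
    {"x": 0, "y": 0, "z": 0.132, "roll": 0, "hand": 1}
  ]
}}

```text
time: 4.42
tcp_pos: [0.5536, 0.1129, 0.2702]
tcp_rot: [3.141, -0.002, 0.554]
force: [0.5, -0.2, 0.4]
finger_gap: 0.0855
grip_force: 0.0
```

```bash
python3 - <<'E'
from h import *
c=read_camera("scene");t=read_camera("top")
import s
f=lambda p,y,x:cv2.resize(p[y:y+60,x:x+80,::-1],None,fx=5,fy=5,interpolation=cv2.INTER_CUBIC)
cv2.imwrite("pics/s2.png",np.vstack([f(t["pixels"],236,225),f(c["pixels"],120,286)]))
E
```

```text
{'time': 4.525, 'q': [-0.7984, 0.2875, 0.6044, 1.8107, -0.1824, 1.0979, -1.1468], 'tcp_pos': [0.5533, 0.1129, 0.2699], 'tcp_rot': [3.1416, -0.0011, 0.5538], 'torque': [0.0341, 0.0105, 0.013], 'force': [-0.251, 0.4103, 0.6185], 'finger_gap': 0.0854, 'grip_force': 0.0}
```

View pics/s2.png

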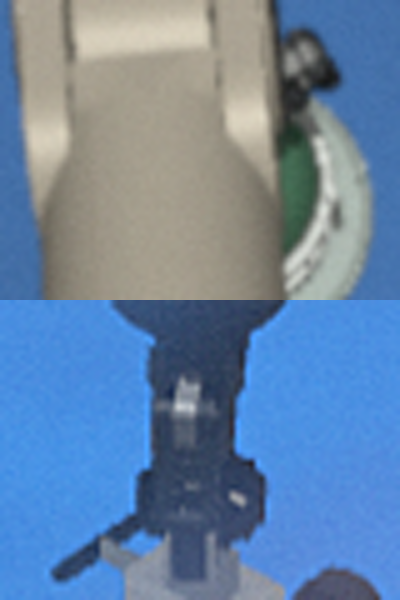

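The wheel sits between the fingers, with the near finger in front of it. Closing now.

Request:
{"op": "play_rows", "data": {
  "steps": [
    {"x": 0, "y": 0, "z": 0, "roll": 0, "hand": 0.75},
    {"x": 0, "y": 0, "z": 0, "roll": 0, "hand": 0.65},
    {"x": 0, "y": 0, "z": 0, "roll": 0, "hand": 0.5},
    {"x": 0, "y": 0, "z": 0, "roll": 0, "hand": 0},
    {"x": 0, "y": 0, "z": 0, "roll": 0, "hand": 0},
    {"x": 0, "y": 0, "z": 0, "roll": 0, "hand": 0}
  ],
  "newtons": 60
}}

```text
time: 5.28
tcp_pos: [0.5526, 0.1138, 0.2699]
tcp_rot: [-3.14, -0.0, 0.554]
force: [-3.2, 1.2, 6.6]
finger_gap: 0.0543
grip_force: 62.2
```

```bash
python3 s.py
```

```text
{'time': 5.275, 'q': [-0.7988, 0.2873, 0.6036, 1.8107, -0.1836, 1.0996, -1.1469], 'tcp_pos': [0.5526, 0.1138, 0.2699], 'tcp_rot': [-3.1397, -0.0002, 0.5544], 'torque': [0.4762, 0.7874, -0.0433], 'force': [-3.199, 1.156, 6.5813], 'finger_gap': 0.0543, 'grip_force': 62.1608}
```

Request:
{"op": "play_rows", "data": {
  "steps": [
    {"x": 0, "y": 0, "z": 0, "roll": 0, "hand": 0},
    {"x": 0, "y": 0, "z": 0, "roll": -0.05, "hand": 0},
    {"x": 0, "y": 0, "z": 0, "roll": -0.1, "hand": 0},
    {"x": 0, "y": 0, "z": 0, "roll": -0.15, "hand": 0},
    {"x": 0, "y": 0, "z": 0, "roll": -0.2, "hand": 0},
    {"x": 0, "y": 0, "z": 0, "roll": -0.25, "hand": 0},
    {"x": 0, "y": 0, "z": 0, "roll": -0.3, "hand": 0},
    {"x": 0, "y": 0, "z": 0, "roll": -0.3, "hand": 0},
    {"x": 0, "y": 0, "z": 0, "roll": -0.3, "hand": 0},
    {"x": 0, "y": 0, "z": 0, "roll": -0.3, "hand": 0}
  ],
  "newtons": 100
}}

```text
time: 6.52
tcp_pos: [0.5531, 0.1136, 0.2702]
tcp_rot: [3.141, -0.001, 1.497]
force: [-2.3, 1.6, 5.8]
finger_gap: 0.0534
grip_force: 104.5
```

```bash
python3 s.py
```

```text
{'time': 6.525, 'q': [-0.6633, 0.2692, 0.4306, 1.8022, -0.1265, 1.0964, -0.2625], 'tcp_pos': [0.5531, 0.1136, 0.2702], 'tcp_rot': [3.1414, -0.0014, 1.4968], 'torque': [0.2792, 0.7151, 0.0417], 'force': [-2.2843, 1.5968, 5.7511], 'finger_gap': 0.0534, 'grip_force': 104.5227}
```

Request:
{"op": "play_rows", "data": {
  "steps": [
    {"x": 0, "y": 0, "z": 0, "roll": -0.05, "hand": 0},
    {"x": 0, "y": 0, "z": 0, "roll": -0.1, "hand": 0},
    {"x": 0, "y": 0, "z": 0, "roll": -0.15, "hand": 0},
    {"x": 0, "y": 0, "z": 0, "roll": -0.2, "hand": 0},
    {"x": 0, "y": 0, "z": 0, "roll": -0.24, "hand": 0},
    {"x": 0, "y": 0, "z": 0, "roll": -0.27, "hand": 0},
    {"x": 0, "y": 0, "z": 0, "roll": -0.28, "hand": 0},
    {"x": 0, "y": 0, "z": 0, "roll": -0.28, "hand": 0},
    {"x": 0, "y": 0, "z": 0, "roll": -0.28, "hand": 0},
    {"x": 0, "y": 0, "z": 0, "roll": -0.28, "hand": 0}
  ]
}}

```text
time: 7.78
tcp_pos: [0.5535, 0.1137, 0.2702]
tcp_rot: [3.14, 0.0, 2.376]
force: [-0.1, 2.6, 5.9]
finger_gap: 0.053
grip_force: 104.6
```

```bash
cat > s3.py <<'E'
from h import *
# several readings averaged, using camera calls (0.05 s each) to advance time
L=[]
for _ in range(4):
    read_camera("top");o=robot.get_obs();L.append([o["tcp_rot"][2],*o["torque"],o["joint_efforts"][6],o["grip_force"],o["q"][6]])
L=np.array(L);print(o["time"],"yaw,tx,ty,tz,j7,grip,q7",L.mean(0).round(3),"tz",L[:,3].round(3))
E
python3 s3.py
```

```text
7.975 yaw,tx,ty,tz,j7,grip,q7 [ 2.37600e+00  1.70000e-01  3.74000e-01  3.80000e-02 -3.70000e-02
  1.04631e+02  5.72000e-01] tz [0.04  0.03  0.024 0.058]
```

Request:
{"op": "play_rows", "data": {
  "steps": [
    {"x": 0, "y": 0, "z": 0, "roll": -0.01, "hand": 0},
    {"x": 0, "y": 0, "z": 0, "roll": -0.02, "hand": 0},
    {"x": 0, "y": 0, "z": 0, "roll": -0.02, "hand": 0},
    {"x": 0, "y": 0, "z": 0, "roll": -0.02, "hand": 0}
  ]
}}

```text
time: 8.48
tcp_pos: [0.5536, 0.1137, 0.2702]
tcp_rot: [3.14, 0.0, 2.438]
force: [0.4, 3.0, 5.0]
finger_gap: 0.0539
grip_force: 104.6
```

```bash
python3 s3.py
```

```text
8.675 yaw,tx,ty,tz,j7,grip,q7 [ 2.43800e+00  1.70000e-01  3.21000e-01  5.70000e-02 -3.80000e-02
  1.04648e+02  6.32000e-01] tz [0.023 0.061 0.082 0.062]
```

Request:
{"op": "play_rows", "data": {
  "steps": [
    {"x": 0, "y": 0, "z": 0, "roll": -0.01, "hand": 0},
    {"x": 0, "y": 0, "z": 0, "roll": -0.02, "hand": 0},
    {"x": 0, "y": 0, "z": 0, "roll": -0.03, "hand": 0},
    {"x": 0, "y": 0, "z": 0, "roll": -0.04, "hand": 0},
    {"x": 0, "y": 0, "z": 0, "roll": -0.04, "hand": 0},
    {"x": 0, "y": 0, "z": 0, "roll": -0.04, "hand": 0}
  ]
}}

```text
time: 9.43
tcp_pos: [0.5536, 0.1138, 0.2702]
tcp_rot: [3.14, 0.001, 2.564]
force: [0.9, 1.8, 4.9]
finger_gap: 0.0536
grip_force: 104.7
```

```bash
sed -i 's/range(4)/range(2)/' s3.py; python3 s3.py
```

```text
9.525 yaw,tx,ty,tz,j7,grip,q7 [ 2.56400e+00  2.33000e-01  2.39000e-01  3.60000e-02 -3.80000e-02
  1.04662e+02  7.52000e-01] tz [0.017 0.055]
```

Request:
{"op": "play_rows", "data": {
  "steps": [
    {"x": 0, "y": 0, "z": 0, "roll": -0.01, "hand": 0},
    {"x": 0, "y": 0, "z": 0, "roll": -0.02, "hand": 0},
    {"x": 0, "y": 0, "z": 0, "roll": -0.02, "hand": 0},
    {"x": 0, "y": 0, "z": 0, "roll": -0.02, "hand": 0}
  ]
}}

```text
time: 10.02
tcp_pos: [0.5536, 0.1138, 0.2702]
tcp_rot: [3.14, 0.001, 2.627]
force: [-0.1, 3.1, 5.1]
finger_gap: 0.0538
grip_force: 104.7
```

```bash
python3 s3.py
```

```text
10.125 yaw,tx,ty,tz,j7,grip,q7 [ 2.62700e+00  1.79000e-01  2.42000e-01  6.00000e-03 -3.80000e-02
  1.04651e+02  8.12000e-01] tz [0.011 0.002]
```

Request:
{"op": "play_rows", "data": {
  "steps": [
    {"x": 0, "y": 0, "z": 0, "roll": -0.01, "hand": 0},
    {"x": 0, "y": 0, "z": 0, "roll": -0.02, "hand": 0},
    {"x": 0, "y": 0, "z": 0, "roll": -0.02, "hand": 0},
    {"x": 0, "y": 0, "z": 0, "roll": -0.02, "hand": 0}
  ]
}}

```text
time: 10.62
tcp_pos: [0.5537, 0.1139, 0.2702]
tcp_rot: [3.14, 0.001, 2.69]
force: [0.3, 3.3, 5.4]
finger_gap: 0.0539
grip_force: 104.6
```

```bash
python3 s3.py
```

```text
10.725 yaw,tx,ty,tz,j7,grip,q7 [ 2.69000e+00  1.83000e-01  1.98000e-01  6.40000e-02 -3.80000e-02
  1.04637e+02  8.72000e-01] tz [0.074 0.053]
```

Request:
{"op": "play_rows", "data": {
  "steps": [
    {"x": 0, "y": 0, "z": 0, "roll": -0.01, "hand": 0},
    {"x": 0, "y": 0, "z": 0, "roll": -0.02, "hand": 0},
    {"x": 0, "y": 0, "z": 0, "roll": -0.02, "hand": 0},
    {"x": 0, "y": 0, "z": 0, "roll": -0.02, "hand": 0}
  ]
}}

```text
time: 11.22
tcp_pos: [0.5537, 0.1139, 0.2702]
tcp_rot: [3.14, 0.001, 2.753]
force: [0.3, 3.4, 6.3]
finger_gap: 0.0533
grip_force: 104.6
```

```bash
python3 s3.py
```

```text
11.325 yaw,tx,ty,tz,j7,grip,q7 [ 2.75300e+00  2.12000e-01  1.42000e-01  5.50000e-02 -3.80000e-02
  1.04633e+02  9.32000e-01] tz [0.085 0.024]
```

Request:
{"op": "play_rows", "data": {
  "steps": [
    {"x": 0, "y": 0, "z": 0, "roll": -0.01, "hand": 0},
    {"x": 0, "y": 0, "z": 0, "roll": -0.02, "hand": 0},
    {"x": 0, "y": 0, "z": 0, "roll": -0.02, "hand": 0},
    {"x": 0, "y": 0, "z": 0, "roll": -0.02, "hand": 0}
  ]
}}

```text
time: 11.82
tcp_pos: [0.5537, 0.1139, 0.2702]
tcp_rot: [3.14, 0.001, 2.816]
force: [0.8, 2.5, 4.8]
finger_gap: 0.0537
grip_force: 104.6
```

```bash
python3 s3.py
```

```text
11.925 yaw,tx,ty,tz,j7,grip,q7 [ 2.81600e+00  1.99000e-01  1.21000e-01  3.10000e-02 -3.80000e-02
  1.04643e+02  9.92000e-01] tz [ 0.069 -0.007]
```

Request:
{"op": "play_rows", "data": {
  "steps": [
    {"x": 0, "y": 0, "z": 0, "roll": -0.01, "hand": 0},
    {"x": 0, "y": 0, "z": 0, "roll": -0.02, "hand": 0},
    {"x": 0, "y": 0, "z": 0, "roll": -0.02, "hand": 0},
    {"x": 0, "y": 0, "z": 0, "roll": -0.02, "hand": 0}
  ]
}}

```text
time: 12.42
tcp_pos: [0.5537, 0.114, 0.2702]
tcp_rot: [3.14, 0.002, 2.878]
force: [1.1, 3.1, 5.0]
finger_gap: 0.0538
grip_force: 104.6
```

```bash
python3 s3.py
```

```text
12.525 yaw,tx,ty,tz,j7,grip,q7 [ 2.87800e+00  2.41000e-01  6.50000e-02  2.30000e-02 -3.80000e-02
  1.04638e+02  1.05200e+00] tz [-0.011  0.056]
```

Request:
{"op": "play_rows", "data": {
  "steps": [
    {"x": 0, "y": 0, "z": 0, "roll": -0.01, "hand": 0},
    {"x": 0, "y": 0, "z": 0, "roll": -0.02, "hand": 0},
    {"x": 0, "y": 0, "z": 0, "roll": -0.02, "hand": 0},
    {"x": 0, "y": 0, "z": 0, "roll": -0.02, "hand": 0}
  ]
}}

```text
time: 13.02
tcp_pos: [0.5537, 0.114, 0.2702]
tcp_rot: [3.14, 0.002, 2.941]
force: [0.7, 3.6, 5.4]
finger_gap: 0.0537
grip_force: 104.6
```

```bash
python3 s3.py
```

```text
13.125 yaw,tx,ty,tz,j7,grip,q7 [ 2.94100e+00  1.74000e-01  4.60000e-02  6.90000e-02 -3.80000e-02
  1.04636e+02  1.11200e+00] tz [0.066 0.072]
```

Request:
{"op": "play_rows", "data": {
  "steps": [
    {"x": 0, "y": 0, "z": 0, "roll": -0.01, "hand": 0},
    {"x": 0, "y": 0, "z": 0, "roll": -0.02, "hand": 0},
    {"x": 0, "y": 0, "z": 0, "roll": -0.02, "hand": 0},
    {"x": 0, "y": 0, "z": 0, "roll": -0.02, "hand": 0}
  ]
}}

```text
time: 13.62
tcp_pos: [0.5537, 0.1141, 0.2702]
tcp_rot: [3.139, 0.002, 3.004]
force: [0.3, 4.0, 4.4]
finger_gap: 0.0537
grip_force: 104.7
```

```bash
python3 s3.py
```

```text
13.725 yaw,tx,ty,tz,j7,grip,q7 [ 3.00400e+00  5.67000e-01 -1.90000e-02 -8.60000e-02  1.28000e-01
  1.04739e+02  1.17200e+00] tz [-0.076 -0.097]
```

Moment has changed by about 0.15 N m. One small step more to confirm the stop.

Request:
{"op": "play_rows", "data": {
  "steps": [
    {"x": 0, "y": 0, "z": 0, "roll": -0.004, "hand": 0},
    {"x": 0, "y": 0, "z": 0, "roll": -0.008, "hand": 0},
    {"x": 0, "y": 0, "z": 0, "roll": -0.008, "hand": 0},
    {"x": 0, "y": 0, "z": 0, "roll": -0.008, "hand": 0}
  ]
}}

```text
time: 14.22
tcp_pos: [0.5537, 0.1141, 0.2702]
tcp_rot: [3.139, 0.002, 3.028]
force: [0.4, 3.7, 5.7]
finger_gap: 0.0536
grip_force: 104.8
```

```bash
python3 s3.py
```

```text
14.325 yaw,tx,ty,tz,j7,grip,q7 [ 3.02800e+00  7.94000e-01 -4.40000e-02 -2.67000e-01  2.32000e-01
  1.04767e+02  1.19600e+00] tz [-0.302 -0.232]
```

The moment grew at about 4 N m/rad, so this is the stop, with first touch near yaw 2.965. Turning back 0.52 × 180° puts the wheel 90° before the touch.

Request:
{"op": "play_rows", "data": {
  "steps": [
    {"x": 0, "y": 0, "z": 0, "roll": 0.05, "hand": 0},
    {"x": 0, "y": 0, "z": 0, "roll": 0.1, "hand": 0},
    {"x": 0, "y": 0, "z": 0, "roll": 0.15, "hand": 0},
    {"x": 0, "y": 0, "z": 0, "roll": 0.2, "hand": 0},
    {"x": 0, "y": 0, "z": 0, "roll": 0.25, "hand": 0},
    {"x": 0, "y": 0, "z": 0, "roll": 0.3, "hand": 0},
    {"x": 0, "y": 0, "z": 0, "roll": 0.35, "hand": 0},
    {"x": 0, "y": 0, "z": 0, "roll": 0.4, "hand": 0},
    {"x": 0, "y": 0, "z": 0, "roll": 0.45, "hand": 0},
    {"x": 0, "y": 0, "z": 0, "roll": 0.5, "hand": 0}
  ]
}}

```text
time: 15.58
tcp_pos: [0.553, 0.1136, 0.2702]
tcp_rot: [3.141, -0.001, 1.453]
force: [-2.2, 2.2, 8.0]
finger_gap: 0.0539
grip_force: 105.1
```

Request:
{"op": "play_rows", "data": {
  "steps": [
    {"x": 0, "y": 0, "z": 0, "roll": 0.02, "hand": 0},
    {"x": 0, "y": 0, "z": 0, "roll": 0.02, "hand": 0},
    {"x": 0, "y": 0, "z": 0, "roll": 0.02, "hand": 0},
    {"x": 0, "y": 0, "z": 0, "roll": 0.02, "hand": 0}
  ]
}}

```text
time: 16.08
tcp_pos: [0.553, 0.1136, 0.2702]
tcp_rot: [-3.141, -0.001, 1.395]
force: [-2.7, 2.7, 8.1]
finger_gap: 0.0537
grip_force: 105.2
```

```bash
python3 s3.py
```

```text
16.175 yaw,tx,ty,tz,j7,grip,q7 [ 1.39500e+00  5.45000e-01  7.45000e-01 -2.70000e-02  3.60000e-02
  1.05206e+02 -3.59000e-01] tz [ 0.023 -0.077]
```

Yaw is 1.395, as planned. Now I'll open the fingers and lift off.

Request:
{"op": "play_rows", "data": {
  "steps": [
    {"x": 0, "y": 0, "z": 0, "roll": 0, "hand": 0.75},
    {"x": 0, "y": 0, "z": 0, "roll": 0, "hand": 1},
    {"x": 0, "y": 0, "z": 0, "roll": 0, "hand": 1},
    {"x": 0, "y": 0, "z": 0, "roll": 0, "hand": 1},
    {"x": 0, "y": 0, "z": 0, "roll": 0, "hand": 1},
    {"x": 0, "y": 0, "z": 0, "roll": 0, "hand": 1}
  ]
}}

```text
time: 16.92
tcp_pos: [0.553, 0.1127, 0.2693]
tcp_rot: [3.142, -0.0, 1.396]
force: [-0.5, 0.2, 0.2]
finger_gap: 0.0855
grip_force: 0.0
```

Request:
{"op": "play_rows", "data": {
  "steps": [
    {"x": 0, "y": 0, "z": -0.02, "roll": 0, "hand": 1},
    {"x": 0, "y": 0, "z": -0.05, "roll": 0, "hand": 1},
    {"x": 0, "y": 0, "z": -0.09, "roll": 0, "hand": 1},
    {"x": 0, "y": 0, "z": -0.13, "roll": 0, "hand": 1},
    {"x": 0, "y": 0, "z": -0.15, "roll": 0, "hand": 1},
    {"x": 0, "y": 0, "z": -0.15, "roll": 0, "hand": 1},
    {"x": 0, "y": 0, "z": -0.15, "roll": 0, "hand": 1}
  ]
}}

```text
time: 17.8
tcp_pos: [0.5525, 0.1127, 0.4181]
tcp_rot: [-3.14, 0.001, 1.396]
force: [-0.5, -0.1, -0.0]
finger_gap: 0.0857
grip_force: 0.0
```

```bash
python3 - <<'E'
from h import *
c=read_camera("scene")
cv2.imwrite("pics/s4.png",cv2.resize(c["pixels"][70:190,260:400,::-1],None,fx=5,fy=5,interpolation=cv2.INTER_CUBIC))
E
```

```text
(no output)
```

View pics/s4.png

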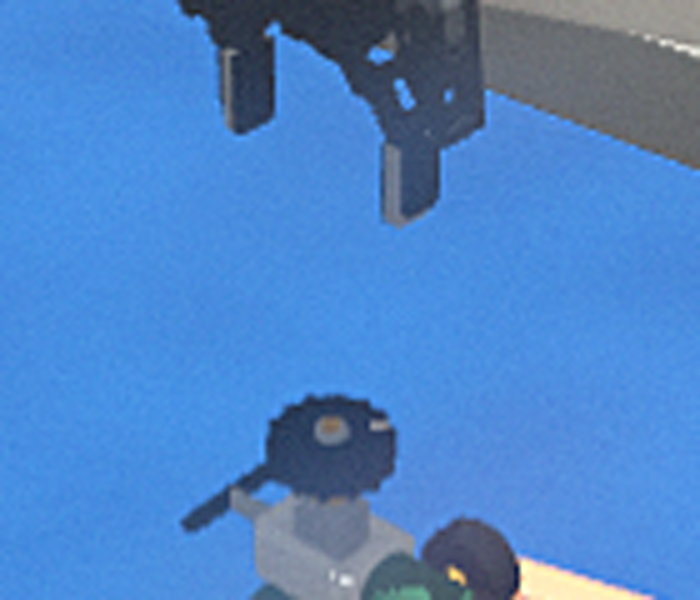

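The wheel is released. Its white mark moved from (368,448) to (380,424) in the crop, a net turn of about 45–48° anticlockwise, as planned. Handing in.

```bash
python3 -c "
from cell import robot
print(robot.hand_in())"
```

```text
the job is handed in; nothing more can be done
None
```

I broke the valve loose, opened it to its stop (felt at about 2.4 rad, peaking near 0.3 N m), turned it back about 90° and let go, then handed it in at about 18 s; no verdict was returned.

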